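Get the bar-handled stamp out of its slide-lid box

TASK

On the bookshop counter, slide the lid of the wooden stamp box out along its grooves until it comes free and lay it flat on the counter, bar upwards. Then lift out the stamp with the straight bar handle (not the one with the round knob) and stand it upright on the blue felt of the open ink pad, with its whole base on the felt.

Things in the scene. Friction and masses are not known exactly. Their poses are not given: they have to be found in the camera images.
- stamp_box: Wooden box, fixed, 96 x 166 mm (x, y), 72 high; origin: centre of underside. Lid lies on tracks 58 mm up, under lips (tops at 72) along both long sides; +y end closed, -y end 58 mm high, so the lid slides out to the box's -y. Inside 80 x 154 mm, floor at 6 mm, divider 18 mm high at y=0. Two stamps, one per half (either way), 38 mm from the middle: bar handle, or round knob (26 wide, 48 high).
- lid: Loose wooden lid, 86 x 156 (x, y) x 6 mm, 0.11 kg; origin: centre of underside, axes as the box's. Closed, it is at (0, -3, 58) mm in the box frame; starts up to 12 mm ajar. Clear of the box after 160 mm of travel from closed; 2 mm play sideways and up, light friction. Finger bar on top at y = -52 mm, x = 0: 52 long (x), 12 thick (y), top 32 mm above the origin.
- bar_stamp: Loose wooden rubber stamp, 0.07 kg, upright on the box floor; origin: centre of underside, z up. Square base 36 x 36 x 14 mm high, thin neck, then a straight bar handle 44 mm long (its x), 14 mm thick (its y), from 26 to 48 mm above the origin, lying across the box within 0.2 rad.
- ink_pad: Open ink pad, fixed; origin: centre of underside, z up. Steel tin 116 x 100 mm (x, y) with a firm flat blue felt 104 x 88 mm centred on it, top at 14 mm. Its empty tin lid lies folded back flat on its +x side (10 mm high).
Mind the look-alikes: they are no part of the job. There is more than one size of the lid; the one meant has the size given above.

How it is judged:
By the outcome, as a careful person would: the job done as asked, in the order asked, and still so for the second after the job is handed in, with the robot touching nothing.
It also fails if it takes over 54 s, if anything falls off the work surface, if the arm or the gripper's body presses on something with over 40 N, if the wrist force passes 120 N, or if a joint passes its speed limit or range.

ROBOT

A 6-joint arm with a two-finger parallel gripper is mounted at the origin on the work surface. World frame = base frame: x ahead of the robot, y to its left, z up, the work surface at z = 0. Lengths are in m, angles in rad, forces in N, time in s.
With the tool pointing down it reaches from about 0.3 to 0.875 m from the base axis. Payload 6.4 kg.
Tool frame: the origin (TCP) lies at the very end of the fingers, on their centre line; the grasp point (between the pads) lies 19 mm behind it; z points along the fingers, y is the line along which they close (so a half turn about z gives the same grasp; the last joint's range is limited). The gripper opens to 85 mm and grips with 20 to 120 N. Pads are 22 mm wide; open, the fingers measure 114 mm over their backs; the gripper's body (76 mm by 85 mm) begins 54 mm behind the grasp point. The pads swing forward as they close: fully open they stand 13 mm farther back than shut.
Start: joints at [-1.313, 0.181, 1.607, -0, 1.354, -0.206], TCP at [0.257, -0.514, 0.231] pointing down, gripper open.
Joint ranges: [-2.99, 2.99], [-0.89, 2.07], [0.3, 2.58], [-1.14, 4.28], [0, 2.63], [-3.12, 3.12]. Speed limits (rad/s): [2.57, 2.57, 3.01, 3.14, 3.14, 3.14].

INTERFACE

Orientations are given as a unit quaternion [w, x, y, z].
In Python, from bench import ctrl gives the robot as it stands.
- The arm moves only by the tool jog_arm, never from a script. Its argument "series" is a list that holds one entry, the list of rows, each a list of 7 numbers: the shift along the tool's x, y, z in mm, then the turn, a rotation vector about the tool's x, y, z in rad, then the finger opening in mm, from 0 to 85.4. In form: [[[tx, ty, tz, rx, ry, rz, gripper], ...]]. A call has exactly 10 rows; each row shifts and turns the commanded pose from where the row before left it, along the tool's axes as they then stand; what a row does not reach is not made up. A row lasts 1/10 s, in which the tool goes at most 50 mm and 8.59 degrees, less where a joint would pass 70% of its speed; a pose out of reach is approached as far as the arm can. A call with a gripper value outside its range is refused whole. The fingers move at their own pace and stop on an object; the grip force is fixed at half the most. Time passes only in rows, so rows that do not move let the fingers close, or fill a call up. It gives the time, the measured TCP pose, the force, the opening and the grip force at its end, in the units of the state.
- ctrl.get_obs(): the state, without advancing time (a new reading comes with each control period).
- ctrl.camera(name): name is "side" or "top" or "wrist"; returns a dict with "frame" (400x640x3 uint8, blue, green, red), "z_map" (400x640 float32, m along the optical axis (not along the pixel's ray), 0 where there is no reading), "fx", "fy", "cx", "cy" (pixels), "xyz" and "rotation" of the camera in the world. Camera axes: x right, y down, z forward; pixel columns grow to the right and rows downward; lengths in m; the calibration is good to about 2 mm. A picture is of the moment at which its call begins.
- ctrl.hand_in(): hands the job in; it is judged then, once.
The state is a dict: "time_s": time; "q": joint angles; "dq": joint speeds; "joint_efforts": joint torques, N m; "eef_pos": TCP position; "eef_rot": TCP orientation; "wrist_force": force on the tool from outside, world axes, zero at the start; "torque": the same for the moment, N m; "opening": opening from 0.0 (shut) to 1.0 (fully open); "grasp_force": force on a finger pad.
Only numpy, scipy, OpenCV 4.12 (cv2) and the standard library are available. Lean on these libraries where they do the work, as an engineer would, in place of code of your own. Each camera call takes 0.05 s, during which the arm holds its last target. There are 200 camera calls.

## Working session

There is one attempt and no reset: what is moved stays moved. The work goes in short steps, Python scripts to look and compute and a tool call to move; the robot and the scene stay as the last step left them, time stands still between calls to the robot, and variables do not carry over. Pictures are saved under pics/ and viewed, at most 10 in all, crops included, and the job is handed in when it is done.

Besides the shell and the picture viewer there is one more tool, called after ">>>" as a command line: name --argument value ..., lists and objects as JSON in quotes. jog_arm: Moves the arm, as the interface text tells. Its arguments: {"type":"object","properties":{"series":{"type":"array"}},"required":["series"]}

```bash
mkdir -p pics
cat > h.py <<'E'
import numpy as np, cv2
from bench import ctrl
def cap(n):
    c=ctrl.camera(n); np.save(f'{n}.npy',c,allow_pickle=True); return c
def R(c):
    r=np.array(c['rotation'],float)
    if r.shape==(3,3): return r
    from scipy.spatial.transform import Rotation
    return Rotation.from_quat(np.roll(r.ravel(),-1)).as_matrix()
def pt(c,u,v,z=None):
    if z is None:
        w=c['z_map'][int(v)-1:int(v)+2,int(u)-1:int(u)+2]; z=np.median(w[w>0]) if (w>0).any() else np.nan
    p=np.array([(u-c['cx'])/c['fx']*z,(v-c['cy'])/c['fy']*z,z])
    return R(c)@p+np.array(c['xyz'])
def cloud(c):
    v,u=np.mgrid[:400,:640]; z=c['z_map']
    p=np.stack([(u-c['cx'])/c['fx']*z,(v-c['cy'])/c['fy']*z,z],-1)
    P=p@R(c).T+np.array(c['xyz']); P[z<=0]=np.nan; return P
def proj(c,P):
    p=(np.asarray(P)-np.array(c['xyz']))@R(c); return p[...,:2]/p[...,2:]*[c['fx'],c['fy']]+[c['cx'],c['cy']]
def load(n): return np.load(f'{n}.npy',allow_pickle=True).item()
E
python3 - <<'E'
from h import *
for n in ['top','side']:
    c=cap(n); print(n,c['xyz'],np.round(R(c),3).tolist(),c['fx']); cv2.imwrite(f'pics/{n}1.png',c['frame'])
o=ctrl.get_obs();print(o['eef_pos'],o['eef_rot'],o['time_s'],o['opening'])
E
```

```text
top [0.36710376 0.18381244 0.84472748] [[-0.029, -0.993, 0.116], [-0.999, 0.027, -0.019], [0.016, -0.117, -0.993]] 410.8752467605859
side [ 0.40413704 -0.55042596  0.60321054] [[0.994, -0.06, 0.088], [-0.107, -0.585, 0.804], [0.004, -0.809, -0.588]] 485.27213771139907
[ 0.25710156 -0.51373703  0.23045998] [-8.08367421e-04  9.73232743e-01  2.29820306e-01 -2.71515961e-05] 0.1 0.9981857390027297
```

View pics/top1.png

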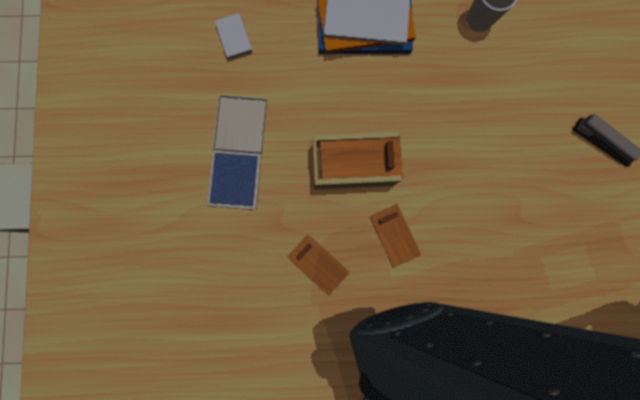

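View pics/side1.png

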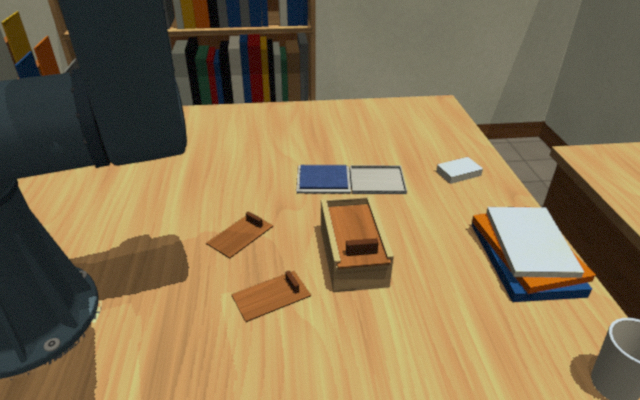

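Top view: box with its lid at (357,160), and the lid's dark bar at the right (390,155), towards world -y. Candidates for the lid are this one, loose lid A at (318,265) and loose lid B at (395,235); both loose ones are smaller and already on the counter. The ink felt is at (234,180) and its empty tin lid at (241,124). In the side view the bar is at (362,247), the felt at (323,177), and the loose lids at (240,233) and (271,297).

Run:
```python
from h import *
t=load('top'); s=load('side')
P=cloud(t)
def rect(m,name):
    n,l,st,_=cv2.connectedComponentsWithStats(m.astype(np.uint8))
    i=1+np.argmax(st[1:,4]); q=P[l==i]; q=q[~np.isnan(q[:,0])]
    r=cv2.minAreaRect((q[:,:2]*1000).astype(np.float32)); print(name,st[i],r,'z',np.round(np.percentile(q[:,2],[5,50,95])*1000,1))
def win(x0,x1,y0,y1):
    m=np.zeros((400,640),bool); m[y0:y1,x0:x1]=1; return m
b=t['frame'].astype(int)
W=win(300,420,120,200); 
rect(W&(P[...,2]>.04),'boxtop'); rect(W&(P[...,2]>.078),'bar'); rect(W&(P[...,2]>.067)&(P[...,2]<.078),'lips')
rect(win(200,270,145,215)&(b[...,0]>b[...,2]+20),'felt')
rect(win(200,270,90,215)&(P[...,2]>.006),'tin')
rect(win(280,355,225,300)&(P[...,2]>.003),'A');rect(win(360,430,195,275)&(P[...,2]>.003),'B')
Q=cloud(s)
for nm,(x0,x1,y0,y1,h0,h1) in dict(bar=(330,390,225,270,.078,.11),box=(310,400,190,295,.04,.11),felt=(290,352,160,195,.008,.03)).items():
    q=Q[y0:y1,x0:x1].reshape(-1,3); q=q[(q[:,2]>h0)&(q[:,2]<h1)]
    print('side',nm,cv2.minAreaRect((q[:,:2]*1000).astype(np.float32)),np.percentile(q[:,2],[50,98]))
a=cv2.resize(t['frame'][110:280,200:440],None,fx=2.5,fy=2.5,interpolation=2); d=cv2.resize(s['frame'][150:320,200:420],None,fx=2.5,fy=2.5,interpolation=2)
cv2.imwrite('pics/c1.png',cv2.resize(t['frame'][110:210,290:430],None,fx=5,fy=5,interpolation=2))
```

```text
boxtop [ 313  132   90   55 4342] ((534.9163818359375, 83.80970001220703), (96.9873275756836, 171.03573608398438), 1.147022008895874) z [61.1 64.6 75.1]
bar [386 142   9  28 203] ((535.2249755859375, 24.54326820373535), (50.712562561035156, 12.574456214904785), 0.9716254472732544) z [80.1 89.3 91.5]
lips [ 313  132   89   53 1075] ((534.9702758789062, 86.0863037109375), (96.78842163085938, 166.41343688964844), 1.1470221281051636) z [69.4 71.8 74.1]
felt [ 211  153   46   52 2036] ((510.7122802734375, 333.5713195800781), (85.1187515258789, 101.18119049072266), 84.0340347290039) z [12.  14.4 16.7]
tin [ 207   95   60  115 3011] ((569.3389892578125, 326.30499267578125), (100.80777740478516, 235.99127197265625), 83.84305572509766) z [ 7.5 13.7 16.5]
A [ 287  232   63   64 1543] ((333.5852966308594, 163.8326416015625), (117.53791809082031, 67.79683685302734), 46.05099868774414) z [ 3.2  4.8 22. ]
B [ 370  203   52   65 1403] ((387.26226806640625, 4.336395263671875), (118.1030502319336, 69.71871948242188), 20.846202850341797) z [ 3.2  4.6 21.8]
side bar ((535.5796508789062, 23.258596420288086), (14.542738914489746, 51.5859489440918), 88.15950775146484) [0.0883159  0.09110971]
side box ((534.674560546875, 84.76615142822266), (96.84317779541016, 175.51808166503906), 1.0602691173553467) [0.06440392 0.08957842]
side felt ((512.6612548828125, 330.2449951171875), (101.98880004882812, 122.87167358398438), 83.88638305664062) [0.01379494 0.01621946]
```

View pics/c1.png

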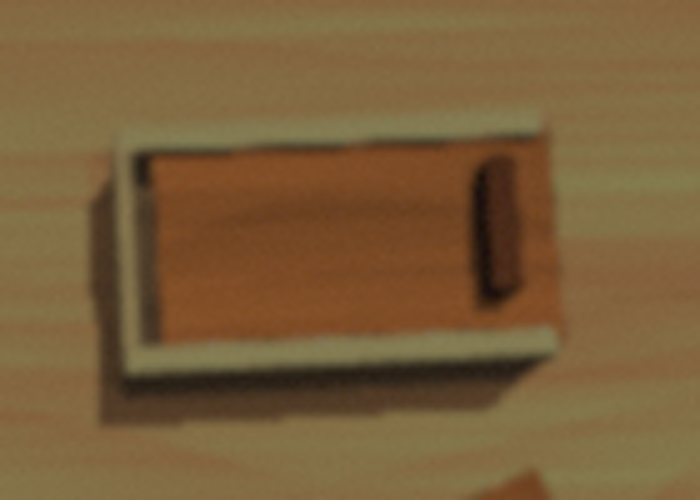

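The close crop confirms the choice: this lid sits in the box grooves, its bar at crop (500,230), so pixel (390,156). The bar is at (535,24) mm with its top at 90 in both views, and the box yaw is about 0.02 rad. Loose lids A and B are only 118 mm long, so they are the decoys. I'm moving above the bar now.

>>> jog_arm --series '[[[0,0,0,0,0,0.148,85],[0,0,0,0,0,0.148,85],[0,0,0,0,0,0.148,85],[20.6,-38,5,0,0,0,85],[20.6,-38,5,0,0,0,85],[20.6,-38,5,0,0,0,85],[20.6,-38,5,0,0,0,85],[20.6,-38,5,0,0,0,85],[20.6,-38,5,0,0,0,85],[20.6,-38,5,0,0,0,85]]]'

```text
time_s: 1.1
eef_pos: [0.3965, -0.2437, 0.1959]
eef_rot: [-0.0, 1.0, 0.01, -0.0]
wrist_force: [0.8, -0.7, -0.2]
opening: 0.992
grasp_force: 0.0
```

>>> jog_arm --series '[[[20.6,-38,5,0,0,0,85],[20.6,-38,5,0,0,0,85],[20.6,-38,5,0,0,0,85],[20.6,-38,5,0,0,0,85],[20.6,-38,5,0,0,0,85],[20.6,-38,5,0,0,0,85],[20.6,-38,5,0,0,0,85],[0,0,0,0,0,0,85],[0,0,0,0,0,0,85],[0,0,0,0,0,0,85]]]'

```text
time_s: 2.1
eef_pos: [0.5346, 0.0228, 0.161]
eef_rot: [0.0, 1.0, 0.01, -0.0]
wrist_force: [-0.4, 0.2, 0.4]
opening: 0.998
grasp_force: 0.0
```

```bash
cat >> h.py <<'E'
def state():
    from scipy.spatial.transform import Rotation
    o=ctrl.get_obs(); M=Rotation.from_quat(np.roll(o['eef_rot'],-1)).as_matrix()
    print('t',o['time_s'],'pos',np.round(np.array(o['eef_pos'])*1000,1),'toolx yaw',round(float(np.arctan2(M[1,0],M[0,0])),4),'F',np.round(o['wrist_force'],1),'open',round(o['opening']*85.4,1),'grip',np.round(o['grasp_force'],1)); return o,M
def todo(target_mm):
    o,M=state(); print('tool shift mm',np.round(M.T@(np.array(target_mm)-np.array(o['eef_pos'])*1000),1))
E
python3 - <<'E'
from h import *
state(); w=cap('wrist'); cv2.imwrite('pics/w1.png',w['frame']); P=cloud(w)
for h0,h1 in [(.08,.1),(.068,.077)]:
    m=((P[...,2]>h0)&(P[...,2]<h1)).astype(np.uint8); n,l,st,ce=cv2.connectedComponentsWithStats(m)
    for i in range(1,n):
        if st[i,4]>200:
            q=P[l==i]; print(h0,st[i],cv2.minAreaRect((q[:,:2]*1000).astype(np.float32)),np.median(q[:,2]))
print(w['xyz'])
E
```

```text
t 2.1 pos [534.6  22.8 161. ] toolx yaw 0.0194 F [-0.4  0.2  0.4] open 85.2 grip 0.0
0.08 [ 303  172   17   73 1212] ((537.3060302734375, 23.57429313659668), (51.650634765625, 11.70123291015625), 0.8437348008155823) 0.09052678761990285
0.068 [ 107  139  234  122 7401] ((535.5475463867188, 86.00035858154297), (96.6131820678711, 166.3870391845703), 1.0688456296920776) 0.07263053517527154
[0.61351003 0.0249153  0.3044485 ]
```

View pics/w1.png

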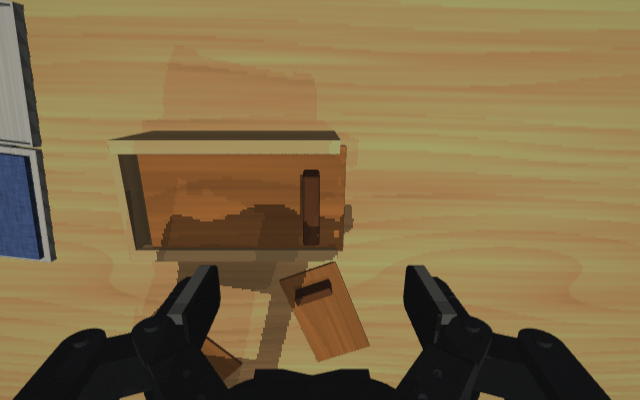

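The wrist view shows the bar at pixel (311,207), between the fingers. It measures (536.5,23.6), top 90.5. I'll go down 94 mm and close.

>>> jog_arm --series '[[[1,-0.8,24,0,0,0,85],[0,0,24,0,0,0,85],[0,0,24,0,0,0,85],[0,0,14,0,0,0,85],[0,0,8,0,0,0,85],[0,0,0,0,0,0,85],[0,0,0,0,0,0,0],[0,0,0,0,0,0,0],[0,0,0,0,0,0,0],[0,0,0,0,0,0,0]]]'

```text
time_s: 3.15
eef_pos: [0.5365, 0.0242, 0.068]
eef_rot: [0.0, 1.0, 0.01, 0.001]
wrist_force: [0.8, -0.4, 0.3]
opening: 0.323
grasp_force: 0.0
```

>>> jog_arm --series '[[[0,0,0,0,0,0,0],[0,0,0,0,0,0,0],[0,0,0,0,0,0,0],[0,0,0,0,0,0,0],[0,0,0,0,0,0,0],[0,0,0,0,0,0,0],[0,0,0,0,0,0,0],[0,5,0,0,0,0,0],[0,5,0,0,0,0,0],[0,0,0,0,0,0,0]]]'

```text
time_s: 4.15
eef_pos: [0.5368, 0.0142, 0.0678]
eef_rot: [-0.0, 1.0, 0.01, 0.001]
wrist_force: [-1.2, 1.7, 5.0]
opening: 0.127
grasp_force: 60.1
```

>>> jog_arm --series '[[[0,10,-0.5,0,0,0,0],[0,14,0,0,0,0,0],[0,14,0,0,0,0,0],[0,14,0,0,0,0,0],[0,14,0,0,0,0,0],[0,14,0,0,0,0,0],[0,14,0,0,0,0,0],[0,10,0,0,0,0,0],[0,5,0,0,0,0,0],[0,0,0,0,0,0,0]]]'

```text
time_s: 5.15
eef_pos: [0.5384, -0.0959, 0.0677]
eef_rot: [0.0, 1.0, 0.009, -0.0]
wrist_force: [0.3, -0.5, 0.2]
opening: 0.122
grasp_force: 59.4
```

>>> jog_arm --series '[[[0,8,0,0,0,0,0],[0,10,0,0,0,0,0],[0,10,0,0,0,0,0],[0,10,0,0,0,0,0],[0,10,0,0,0,0,0],[0,12,0,0,0,0,0],[0,12,0,0,0,0,0],[0,8,0,0,0,0,0],[0,0,0,0,0,0,0],[0,0,0,0,0,0,0]]]'

```text
time_s: 6.15
eef_pos: [0.5398, -0.1749, 0.0677]
eef_rot: [-0.0, 1.0, 0.01, -0.0]
wrist_force: [0.9, 0.5, -0.9]
opening: 0.122
grasp_force: 59.1
```

Run:
```python
from h import *
o,M=state(); s=cap('side'); cv2.imwrite('pics/s2.png',cv2.resize(s['frame'][140:400,200:540],None,fx=2,fy=2)); P=cloud(s)
# lid plane tilt
q=P.reshape(-1,3); q=q[(abs(q[:,0]-.539)<.04)&(q[:,1]<-.03)&(q[:,1]>-.14)&(q[:,2]>.035)&(q[:,2]<.085)]
A=np.c_[q[:,:2],np.ones(len(q))]; k=np.linalg.lstsq(A,q[:,2],rcond=None)[0]; print(len(q),k, np.std(A@k-q[:,2]), q[:,1].min(),q[:,1].max())
q=P.reshape(-1,3); q=q[(abs(q[:,0]-.539)<.05)&(q[:,1]<0)&(q[:,2]>.035)]; print(np.percentile(q[:,1],[1,99.5]))
```

```text
t 6.15 pos [ 539.8 -174.9   67.7] toolx yaw 0.0192 F [ 0.9  0.5 -0.9] open 10.4 grip 59.1
1372 [ 0.00162036 -0.00138533  0.06266054] 0.00091292684158287 -0.13990335693129152 -0.043694141997546065
[-0.2461005  -0.05533105]
```

View pics/s2.png

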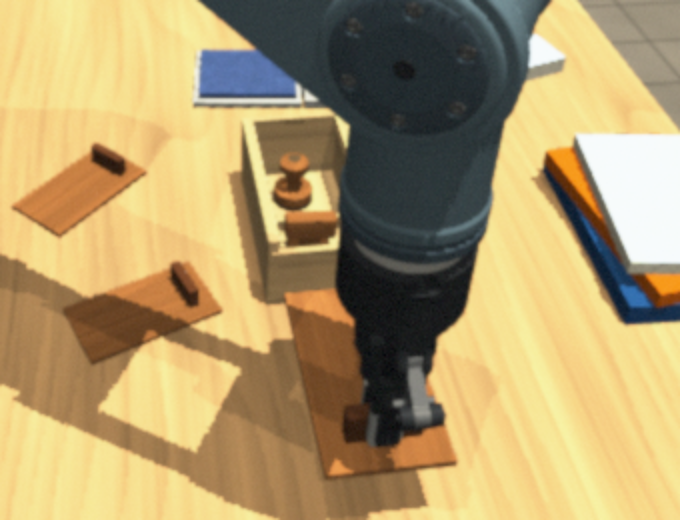

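The lid is free and level, with its underside at about 57 mm, and hangs over clear counter. The box is open: bar stamp at crop (312,226) in the near half, knob at (293,178) in the far half. Lowering the lid.

>>> jog_arm --series '[[[0,0,12,0,0,0,0],[0,0,14,0,0,0,0],[0,0,14,0,0,0,0],[0,0,8,0,0,0,0],[0,0,4,0,0,0,0],[0,0,2,0,0,0,0],[0,0,1,0,0,0,0],[0,0,1,0,0,0,0],[0,0,0,0,0,0,0],[0,0,0,0,0,0,0]]]'

```text
time_s: 7.2
eef_pos: [0.5402, -0.1749, 0.0122]
eef_rot: [0.0, 1.0, 0.01, 0.0]
wrist_force: [0.5, 0.0, -1.8]
opening: 0.122
grasp_force: 59.1
```

>>> jog_arm --series '[[[0,0,1,0,0,0,0],[0,0,0.5,0,0,0,0],[0,0,0,0,0,0,20],[0,0,0,0,0,0,40],[0,0,0,0,0,0,60],[0,0,0,0,0,0,60],[0,0,-10,0,0,0,60],[0,0,-30,0,0,0,60],[0,0,-50,0,0,0,70],[0,0,-50,0,0,0,70]]]'

```text
time_s: 8.2
eef_pos: [0.5393, -0.1744, 0.1518]
eef_rot: [-0.0, 1.0, 0.01, -0.001]
wrist_force: [0.9, -1.1, 0.3]
opening: 0.818
grasp_force: 0.0
```

>>> jog_arm --series '[[[0,-30,-10,0,0,0,70],[0,-40,-10,0,0,0,70],[0,-45,-10,0,0,0,70],[0,-45,0,0,0,0,70],[0,-40,0,0,0,0,70],[0,-22,0,0,0,0,70],[0,0,0,0,0,0,70],[0,0,0,0,0,0,70],[0,0,0,0,0,0,70],[0,0,0,0,0,0,70]]]'

```text
time_s: 9.2
eef_pos: [0.5357, 0.046, 0.1804]
eef_rot: [0.0, 1.0, 0.009, 0.0]
wrist_force: [-0.7, -0.1, -0.5]
opening: 0.817
grasp_force: 0.0
```

Run:
```python
from h import *
state(); w=cap('wrist'); s=cap('side'); cv2.imwrite('pics/w3.png',w['frame'])
for nm,c in (('w',w),('s',s)):
    P=cloud(c)
    m=((P[...,2]>.044)&(P[...,2]<.064)&(abs(P[...,0]-.536)<.039)&(P[...,1]>.012)&(P[...,1]<.16)).astype(np.uint8)
    n,l,st,ce=cv2.connectedComponentsWithStats(m)
    for i in range(1,n):
        if st[i,4]>60:
            q=P[l==i]; print(nm,st[i],cv2.minAreaRect((q[:,:2]*1000).astype(np.float32)),np.round(np.percentile(q[:,2],[5,50,95]),4))
    q=P.reshape(-1,3); q=q[(abs(q[:,0]-.54)<.06)&(q[:,1]<-.02)&(q[:,1]>-.22)&(q[:,2]>.0035)]
    if len(q): print('lid',cv2.minAreaRect((q[:,:2]*1000).astype(np.float32)),np.percentile(q[:,2],[5,50,99]))
```

```text
t 9.2 pos [535.7  46.  180.4] toolx yaw 0.0181 F [-0.7 -0.1 -0.5] open 69.8 grip 0.0
w [299 170  19  50 781] ((532.2886962890625, 49.26431655883789), (13.991786003112793, 43.459877014160156), 86.26868438720703) [0.0515 0.0544 0.0556]
w [207 181  30  30 563] ((529.9087524414062, 126.12783813476562), (25.127105712890625, 25.56675910949707), 88.41744232177734) [0.0464 0.0521 0.0546]
lid ((542.7522583007812, -110.43878173828125), (92.57756805419922, 181.404541015625), 1.0712339878082275) [0.00556322 0.00686788 0.24827991]
s [366 205  12  29  81] ((574.3742065429688, 118.78665161132812), (2.697664737701416, 82.15921783447266), 2.0303945541381836) [0.0445 0.0519 0.0586]
s [340 216  14  12 112] ((528.6259155273438, 124.94141387939453), (24.075916290283203, 24.40753936767578), 74.8386459350586) [0.0452 0.0508 0.0539]
s [342 245  26  10 239] ((530.8992309570312, 49.05220031738281), (16.529006958007812, 43.009117126464844), 84.33721160888672) [0.0451 0.0526 0.0551]
lid ((538.47021484375, -110.50110626220703), (86.61831665039062, 181.54286193847656), 1.2865689992904663) [0.00424205 0.00608938 0.28539967]
```

View pics/w3.png

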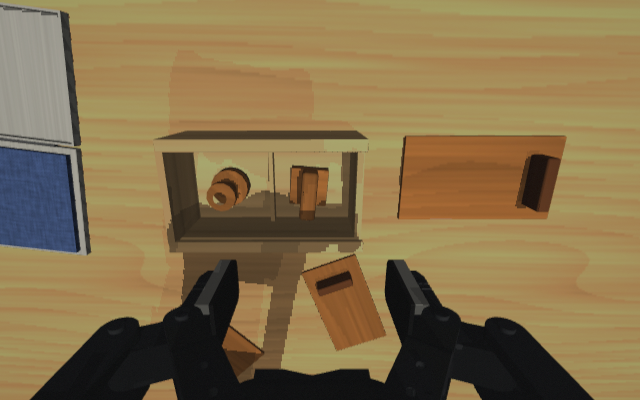

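The lid lies flat at (484,177), bar up. In the box, the bar handle is at (308,193), and the round knob at (222,196) is the one to leave. The handle measures (531.7,49.2) mm with its top at 54 in both views (expected 54) and a yaw of about -0.075. I'll turn, narrow the opening and descend.

>>> jog_arm --series '[[[0,0,0,0,0,0.093,36],[-4.2,-2.9,10,0,0,0,36],[0,0,30,0,0,0,36],[0,0,30,0,0,0,36],[0,0,20,0,0,0,36],[0,0,0,0,0,0,36],[0,0,0,0,0,0,36],[0,0,0,0,0,0,36],[0,0,0,0,0,0,36],[0,0,0,0,0,0,36]]]'

```text
time_s: 10.3
eef_pos: [0.5324, 0.0503, 0.0914]
eef_rot: [0.0, 0.999, -0.036, 0.001]
wrist_force: [0.5, 0.3, 0.6]
opening: 0.421
grasp_force: 0.0
```

Run:
```python
from h import *
todo([531.7,49.2,28]); w=cap('wrist'); P=cloud(w)
m=((P[...,2]>.044)&(P[...,2]<.064)&(abs(P[...,0]-.536)<.039)&(P[...,1]>.012)&(P[...,1]<.08)).astype(np.uint8)
n,l,st,ce=cv2.connectedComponentsWithStats(m)
for i in range(1,n):
    if st[i,4]>100:
        q=P[l==i]; print(st[i],cv2.minAreaRect((q[:,:2]*1000).astype(np.float32)),np.percentile(q[:,2],[5,50,95]))
```

```text
t 10.3 pos [532.4  50.3  91.4] toolx yaw -0.0729 F [0.5 0.3 0.6] open 36.0 grip 0.0
tool shift mm [-0.7  1.1 63.4]
[ 302  196   24   70 1576] ((532.4879150390625, 49.25397491455078), (13.97689151763916, 43.37301254272461), 86.5731430053711) [0.05097928 0.05442763 0.0556007 ]
```

>>> jog_arm --series '[[[0,1,16,0,0,0,36],[0,0,18,0,0,0,36],[0,0,14,0,0,0,36],[0,0,10,0,0,0,36],[0,0,5,0,0,0,36],[0,0,0,0,0,0,36],[0,0,0,0,0,0,0],[0,0,0,0,0,0,0],[0,0,0,0,0,0,0],[0,0,0,0,0,0,0]]]'

```text
time_s: 11.35
eef_pos: [0.5322, 0.0493, 0.028]
eef_rot: [0.0, 0.999, -0.037, 0.001]
wrist_force: [-0.6, -0.3, 3.0]
opening: 0.151
grasp_force: 58.9
```

>>> jog_arm --series '[[[0,0,0,0,0,0,0],[0,0,0,0,0,0,0],[0,0,0,0,0,0,0],[0,0,-5,0,0,0,0],[0,0,-15,0,0,0,0],[0,0,-25,0,0,0,0],[0,0,-35,0,0,0,0],[0,0,-35,0,0,0,0],[0,0,0,0,0,0,0],[0,0,0,0,0,0,0]]]'

```text
time_s: 12.35
eef_pos: [0.5322, 0.0493, 0.1439]
eef_rot: [0.0, 0.999, -0.037, 0.001]
wrist_force: [-0.1, -0.1, -0.8]
opening: 0.153
grasp_force: 58.5
```

Run:
```python
from h import *
state(); w=cap('wrist'); s=cap('side'); t=cap('top')
cv2.imwrite('pics/ws4.png',np.hstack([w['frame'][100:400,150:500],s['frame'][100:400,260:610]]))
for nm,c,W in (('t',t,(200,270,140,215)),('s',s,(280,360,155,200)),('w',w,(0,150,100,330))):
    b=c['frame'].astype(int); m=np.zeros((400,640),bool); m[W[2]:W[3],W[0]:W[1]]=1
    m&=(b[...,0]>b[...,2]+20); q=cloud(c)[m]; q=q[~np.isnan(q[:,0])]; q=q[(q[:,2]>.008)&(q[:,2]<.022)]
    if len(q)>50: print(nm,len(q),cv2.minAreaRect((q[:,:2]*1000).astype(np.float32)),np.median(q,0))
```

```text
t 12.35 pos [532.2  49.3 143.9] toolx yaw -0.0731 F [-0.1 -0.1 -0.8] open 13.1 grip 58.5
t 2086 ((510.77020263671875, 333.2601013183594), (87.74686431884766, 102.13325500488281), 84.09551239013672) [0.5101101  0.33383023 0.01440012]
s 1035 ((509.94622802734375, 329.11083984375), (86.4496078491211, 103.84246826171875), 83.3255615234375) [0.5095113  0.32609195 0.014014  ]
w 5644 ((507.6060791015625, 322.16168212890625), (70.15643310546875, 109.2430419921875), 82.77385711669922) [0.50608254 0.31238207 0.01467952]
```

View pics/ws4.png

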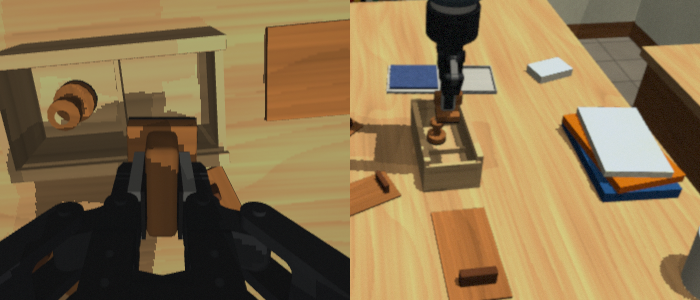

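The stamp hangs upright in the grip (crop centre (160,170)), and the knob stamp is still in the box. The lid lies flat with its bar up. The felt centre is about (510.5,331.5) mm, top 14, agreed by the top and side views. Carrying the stamp over.

>>> jog_arm --series '[[[-3,-20,0,0,0,0,0],[-5,-35,0,0,0,0,0],[-7,-45,0,0,0,0,0],[-7,-45,0,0,0,0,0],[-7,-45,0,0,0,0,0],[-6,-40,10,0,0,0,0],[-5,-30,10,0,0,0,0],[-2.3,-20.4,15,0,0,0,0],[0,0,20,0,0,0,0],[0,0,10,0,0,0,0]]]'

```text
time_s: 13.5
eef_pos: [0.5074, 0.332, 0.0738]
eef_rot: [0.001, 0.999, -0.036, -0.003]
wrist_force: [0.1, -0.4, -0.9]
opening: 0.154
grasp_force: 58.6
```

Run:
```python
from h import *
todo([510.5,331.5,36]); s=cap('side'); t=cap('top')
cv2.imwrite('pics/st5.png',np.hstack([cv2.resize(s['frame'][80:220,240:420],(540,420)),cv2.resize(t['frame'][130:230,190:290],(250,250)).repeat(1,0) if 0 else cv2.resize(t['frame'][130:270,190:270],(240,420))]))
```

```text
t 13.5 pos [507.4 332.   73.8] toolx yaw -0.0717 F [ 0.1 -0.4 -0.9] open 13.1 grip 58.6
tool shift mm [ 3.3  0.2 37.8]
```

View pics/st5.png

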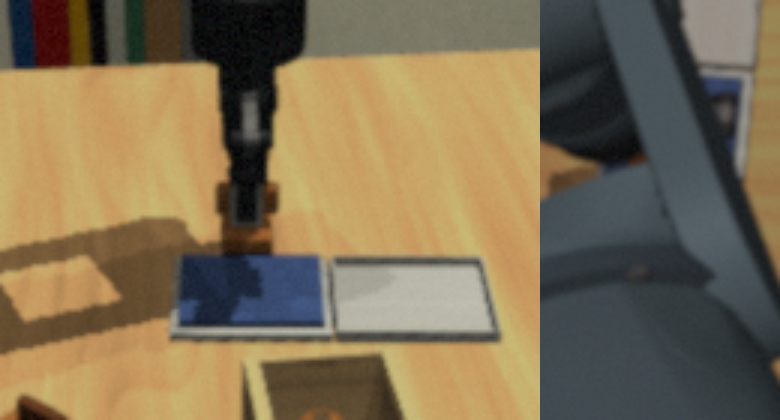

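The side crop shows the stamp at (247,235), upright above the felt (185–325, 255–325). Lowering it gently.

>>> jog_arm --series '[[[3,0,12,0,0,0,0],[0,0,10,0,0,0,0],[0,0,7,0,0,0,0],[0,0,4,0,0,0,0],[0,0,2,0,0,0,0],[0,0,1,0,0,0,0],[0,0,0.5,0,0,0,0],[0,0,0.5,0,0,0,0],[0,0,0,0,0,0,0],[0,0,0,0,0,0,0]]]'

```text
time_s: 14.6
eef_pos: [0.513, 0.332, 0.0405]
eef_rot: [-0.0, 0.999, -0.037, 0.0]
wrist_force: [-0.2, 0.4, -1.0]
opening: 0.152
grasp_force: 58.6
```

>>> jog_arm --series '[[[0,0,1,0,0,0,0],[0,0,1,0,0,0,0],[0,0,1,0,0,0,0],[0,0,0.5,0,0,0,0],[0,0,0.5,0,0,0,0],[0,0,0.2,0,0,0,0],[0,0,0,0,0,0,0],[0,0,0,0,0,0,0],[0,0,0,0,0,0,0],[0,0,0,0,0,0,0]]]'

```text
time_s: 15.6
eef_pos: [0.5129, 0.3319, 0.0361]
eef_rot: [0.0, 0.999, -0.037, 0.0]
wrist_force: [0.5, 1.0, -1.6]
opening: 0.15
grasp_force: 58.6
```

>>> jog_arm --series '[[[0,0,0.5,0,0,0,0],[0,0,0.5,0,0,0,0],[0,0,0,0,0,0,0],[0,0,0,0,0,0,0],[0,0,0,0,0,0,0],[0,0,0,0,0,0,0],[0,0,0,0,0,0,0],[0,0,0,0,0,0,0],[0,0,0,0,0,0,0],[0,0,0,0,0,0,0]]]'

```text
time_s: 16.6
eef_pos: [0.5129, 0.3319, 0.036]
eef_rot: [0.0, 0.999, -0.037, 0.0]
wrist_force: [-3.2, -2.1, 8.0]
opening: 0.154
grasp_force: 59.8
```

Contact, at 8 N. Release slowly, then rise straight up.

>>> jog_arm --series '[[[0,0,-0.4,0,0,0,0],[0,0,0,0,0,0,16],[0,0,0,0,0,0,24],[0,0,0,0,0,0,34],[0,0,0,0,0,0,40],[0,0,0,0,0,0,40],[0,0,-15,0,0,0,40],[0,0,-30,0,0,0,40],[0,0,-40,0,0,0,40],[0,0,-40,0,0,0,40]]]'

```text
time_s: 17.6
eef_pos: [0.5126, 0.3318, 0.1626]
eef_rot: [0.0, 0.999, -0.037, -0.0]
wrist_force: [0.5, 0.4, -0.0]
opening: 0.47
grasp_force: 0.0
```

>>> jog_arm --series '[[[-40,0,-20,0,0,0,40],[-40,0,-10,0,0,0,40],[-30,0,0,0,0,0,40],[0,0,0,0,0,0,40],[0,0,0,0,0,0,40],[0,0,0,0,0,0,40],[0,0,0,0,0,0,40],[0,0,0,0,0,0,40],[0,0,0,0,0,0,40],[0,0,0,0,0,0,40]]]'

```text
time_s: 18.6
eef_pos: [0.4034, 0.3398, 0.1902]
eef_rot: [0.0, 0.999, -0.037, -0.0]
wrist_force: [-1.0, -0.2, -0.2]
opening: 0.468
grasp_force: 0.0
```

Run:
```python
from h import *
state(); s=cap('side'); w=cap('wrist')
cv2.imwrite('pics/e6.png',np.hstack([w['frame'][0:400,200:600],cv2.resize(s['frame'][140:340,230:430],(400,400))]))
for c in (w,s):
    P=cloud(c); q=P[(P[...,2]>.045)&(P[...,2]<.075)&(abs(P[...,0]-.513)<.04)&(abs(P[...,1]-.332)<.04)]
    if len(q)>10: print(len(q),cv2.minAreaRect((q[:,:2]*1000).astype(np.float32)),np.percentile(q[:,2],[50,95]))
```

```text
t 18.6 pos [403.4 339.8 190.2] toolx yaw -0.0736 F [-1.  -0.2 -0.2] open 39.9 grip 0.0
1102 ((512.4006958007812, 332.0290222167969), (13.442048072814941, 43.69913101196289), 85.7288589477539) [0.06246882 0.06387091]
201 ((511.59600830078125, 332.15234375), (18.39035415649414, 43.25107192993164), 86.65371704101562) [0.05763474 0.06295283]
```

View pics/e6.png

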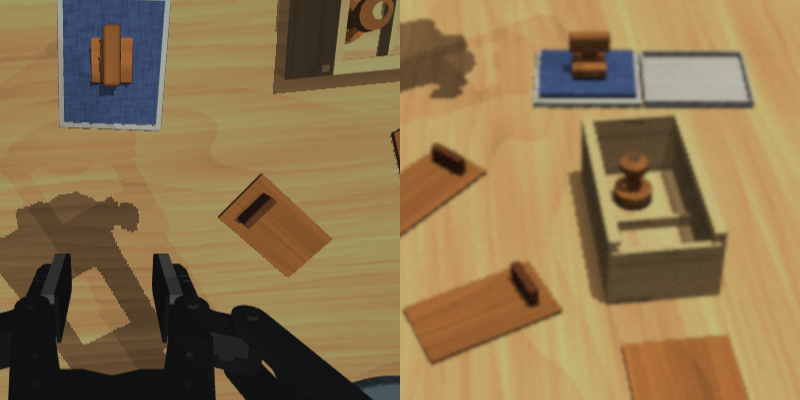

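The bar stamp stands upright at (112,60), its whole base on the felt, with the handle top at 62–63 mm as expected. The knob stamp is still in the box at (632,180), and the lid lies on the counter at (685,370). The robot is clear of everything.

```bash
python3 -c "
from bench import ctrl
print(ctrl.hand_in())"
```

```text
the job is handed in; nothing more can be done
None
```

I handed the job in at about 19 s: the lid lies flat on the counter with its bar up, and the bar-handled stamp stands upright with its whole base on the blue felt; I haven't seen the judge's result.

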